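Set the shelf stop at the green tag

ROBOT

A 6-joint arm with a two-finger parallel gripper is mounted at the origin on the work surface. World frame = base frame: x ahead of the robot, y to its left, z up, the work surface at z = 0. Lengths are in m, angles in rad, forces in N, time in s.
With the tool pointing down it reaches from about 0.325 to 0.9 m from the base axis. Payload 6.1 kg.
Tool frame: the origin (TCP) lies on the centre line of the jaws, within the pads' length; the fingertips stand 11 mm ahead of it and the grasp point (between the pads) lies 8 mm behind it; x points along the fingers, z is the direction in which the jaws open and shut, and the axes are right-handed (so a half turn about x gives the same grasp; the last joint's range is limited). The gripper opens to 85 mm and grips with 20 to 120 N. Pads are 22 mm wide; open, the fingers measure 114 mm over their backs; the gripper's body (76 mm by 85 mm) begins 54 mm behind the grasp point. The pads swing forward as they close: fully open they stand 13 mm farther back than shut.
Start: joints at [1.018, 0.22, 1.526, -0, 1.395, -0.126], TCP at [0.259, 0.569, 0.242] pointing down, gripper open.
Joint ranges: [-2.98, 2.98], [-0.91, 2.08], [0.09, 2.57], [-1.24, 4.39], [0.2, 2.65], [-2.68, 2.68]. Speed limits (rad/s): [2.57, 2.57, 3.01, 3.14, 3.14, 3.14].

INTERFACE

Orientations are given as [roll, pitch, yaw] about the fixed x, y, z axes, in that order (R = Rz(yaw) Ry(pitch) Rx(roll)).
In Python, from workcell import bot gives the robot as it stands.
- The arm moves only by the shell command python3 -m inch 'ROWS'. ROWS is JSON, a list of rows, each an object of numbers: "x", "y", "z": the shift along the tool's x, y, z in units of 30 mm (1.0 is 30 mm); "roll": the turn about the tool's x in units of 5 degrees (1.0 is 5 degrees); "grip": the opening in per cent of the stroke, from 0 (shut) to 100 (fully open). In form: [{"x": .., "y": .., "z": .., "roll": .., "grip": ..}, ...]. A call has 1 to 20 rows; each row shifts and turns the pose as measured when the row begins, along the tool's axes as they then stand; what a row does not reach is not made up. A row lasts 1/10 s, in which the tool goes at most 50 mm and 8.59 degrees, less where a joint would pass 70% of its speed; a pose out of reach is approached as far as the arm can. A call is refused whole if a number of a shift passes 1 or a number of a turn 1, either way. A call with a gripper value outside its range is refused whole. The fingers move at their own pace and stop on an object; the grip force is fixed at half the most. Time passes only in rows, so rows that do not move let the fingers close. It gives the time, the measured TCP pose, the force and the opening at its end, in the units of the state.
- bot.read_state(): the state, without advancing time (a new reading comes with each control period).
- bot.snapshot(name): name is "scene" or "top"; returns the picture (480x640x3 uint8, red, green, blue); there is no depth.
- bot.calibration(name): a dict with "fx", "fy", "cx", "cy" (pixels), "position" and "rotation" of the camera in the world. Camera axes: x right, y down, z forward; pixel columns grow to the right and rows downward; lengths in m; the calibration is good to about 2 mm. A picture is of the moment at which its call begins. calibration takes no time and is no camera call.
- bot.hand_in(): hands the job in, once; it reports no verdict.
Trained networks look in the newest picture that a camera, given by its name, has taken for a name from the list of things; names that differ only in an ending like _2 or _b are one class to them, and where a whole thing is asked for, a point or a joint stands for the part that bears it (a point fixed in the world has none). Each returns a list of dicts, best first, with "score" (0 to 1); they miss things now and then, are a little off and sometimes report something else, mostly with a low value. They report only what shows in the picture. A call takes as long as a camera call.
- bot.find_in(camera, thing): "uv" ([column, row] in pixels, amid what is visible of it).
- bot.masks_of(camera, thing): "mask" (480x640 bool, what is visible of it) and "uv" ([column, row] in pixels, amid what is visible of it).
- bot.place_of(camera, thing): "uv" ([column, row] in pixels: a listed point, or the origin of a listed thing).
The state is a dict: "time": time; "q": joint angles; "dq": joint speeds; "tau": joint torques, N m; "eef_pos": TCP position; "tcp_rot": TCP orientation; "wrist_force": force on the tool from outside, world axes, zero at the start; "wrist_torque": the same for the moment, N m; "grip_width": finger opening in m.
Only numpy, scipy, OpenCV 4.12 (cv2) and the standard library are available. Lean on these libraries where they do the work, as an engineer would, in place of code of your own. Each camera call takes 0.05 s, during which the arm holds its last target. There are 200 camera calls.

TASK

Keep the fingers shut and, from the side, gently push the blue shelf stop along its rail until its spring pin clicks down into the notch at the green tag, passing over any other notch on the way. Only push the stop: do not take hold of it and do not pull its pin up. Leave the goods around it where they stand, and finish with the hand clear.

Things in the scene. Friction and masses are not known exactly. Their poses are not given: they have to be found in the camera images.
- stop: Blue block, 60 (x) by 50 (y) by 40 mm high, that slides on a rail along its own y axis, both ways. Origin: centre of its underside, 38 mm above the table, on the rail's centre line. Push on its flat faces at y = -25 or +25 mm. Sliding takes about 1.5 N, leaving a notch about 6 N; it stays where it is left. About 0.35 kg; it cannot leave the rail.
- plate (a point): Centre of the orange plate, 75 (x) by 6 (y) by 66 mm high, that sticks out of the stop's -x side (towards the goods): 66 mm to -x and 19 mm above the stop's origin. It moves with the stop.
- slide (a joint): Place of the stop along the rail in m, grows towards the stop's +y, 0 in the middle of the rail, ends at +-0.165. Four notches, 20 mm wide, lie at -0.13, -0.05, +0.05 and +0.13; within about 5 mm of a notch's middle the pin is drawn in and centres the stop.
- pin (a joint): Spring pin through the stop's middle, with a black knob 22 mm across above the block (knob top 60 mm above the stop's origin while riding). In m: 0 while it rides on the rail's flat top (a red band shows under the knob), about +0.004 when dropped into a notch (red band hidden), negative when pulled up.
- tag_green: Green tag fixed on the shelf board, 37 mm to the +x side of the rail's centre line, beside one of the four notches: that notch lies at the tag's y = 0. 26 by 24 mm, 14 mm high; origin at the centre of its underside, 18 mm above the table; axes parallel to the stop's.
- shelf: Plywood board, 290 (x) by 460 (y) by 18 mm thick, fixed on the table. Origin: centre of its underside. The rail, 36 mm wide, 420 mm long, its top 36 mm above the table (42 mm at its black end caps), runs along y at x = +90 mm. Yellow, red and white tags like the green one mark the other three notches.
- carton: Loose cardboard carton 60 x 80 x 60 mm high on the shelf behind the rail; origin at the centre of its underside. Leave alone.
- psu: Loose dark red power supply 55 x 75 x 50 mm high on the shelf behind the rail; origin at the centre of its underside. Leave alone.
- jar: Loose whitish clear jar with orange cap, 52 mm across, 75 mm high, on the shelf behind the rail; origin at the centre of its underside. Leave alone.
- tape: Loose roll of brown tape, 90 mm across, 45 mm high, lying on the table beside the shelf's +y end; origin at the centre of its underside. Leave alone.

How it is judged:
At the end, for the whole second after the job is handed in: The stop is at rest within 4 mm of the green tag's notch along the rail, with its pin dropped more than 2 mm into it; every bystander is within 15 mm of where it stood (y of stop in the frame of tag_green between -0.004 and 0.004 m and value of joint pin above 0.002 m and velocity of joint slide between -0.005 and 0.005 m/s and distance of each of carton, psu, jar, tape from where it was at the start of the episode below 0.015 m); the robot touches nothing.
It fails at once if the stop is pushed or struck with more than 25 N (contact force between any of the fingers, the arm and stop above 25 N).
It fails at once if the pin is pulled up by more than 4 mm (value of joint pin below -0.004 m).
It fails at once if the block, its plate or its knob is taken between the fingers ((x of the grasp point in the frame of stop between -0.03 and 0.03 m and y of the grasp point in the frame of stop between -0.015 and 0.015 m and z of the grasp point in the frame of stop between -0.01 and 0.055 m and contact force between the fingers and stop above 0.5 N) or (x of the grasp point in the frame of stop between -0.012 and 0.012 m and y of the grasp point in the frame of stop between -0.012 and 0.012 m and z of the grasp point in the frame of stop between 0.05 and 0.07 m and contact force between the fingers and stop above 0.5 N) or (x of the grasp point in the frame of stop between -0.11 and -0.03 m and y of the grasp point in the frame of stop between -0.003 and 0.003 m and z of the grasp point in the frame of stop between -0.02 and 0.054 m and contact force between the fingers and stop above 0.5 N)).
It fails at once if a bystander is moved by more than 15 mm or tipped (distance of any of carton, psu, jar, tape from where it was at the start of the episode above 0.015 m or angle between any of carton, psu, jar, tape's own z axis and vertical above 0.3 rad).
It also fails if it takes over 40 s, if anything falls off the work surface, if the arm or the gripper's body presses on something with over 40 N, if the wrist force passes 120 N, or if a joint passes its speed limit or range.

## Working session

There is one attempt and no reset: what is moved stays moved. The work goes in short steps, Python scripts to look and compute and a shell command to move; the robot and the scene stay as the last step left them, time stands still between calls to the robot, and variables do not carry over. Pictures are saved under pics/ and viewed, about 8 in all and at most 12, crops included, and the job is handed in when it is done.

```bash
ls; mkdir -p pics; cat > h.py <<'E'
import numpy as np,cv2
from workcell import bot
def ray(cam,uv):
    c=bot.calibration(cam);R=np.array(c["rotation"]);d=R@np.array([(uv[0]-c["cx"])/c["fx"],(uv[1]-c["cy"])/c["fy"],1]);return np.array(c["position"]),d
def atz(cam,uv,z):
    p,d=ray(cam,uv);return p+d*(z-p[2])/d[2]
def proj(cam,P):
    c=bot.calibration(cam);q=np.array(c["rotation"]).T@(np.array(P)-c["position"]);return np.array([c["fx"]*q[0]/q[2]+c["cx"],c["fy"]*q[1]/q[2]+c["cy"]])
def tri(a,b):
    (p,d),(q,e)=ray(*a),ray(*b);s=np.linalg.lstsq(np.c_[d,-e],q-p,rcond=None)[0];A=p+s[0]*d;B=q+s[1]*e;return (A+B)/2,np.linalg.norm(A-B)
E
python3 - <<'E'
from h import *
np.set_printoptions(precision=4,suppress=True)
for c in("scene","top"):
    cv2.imwrite(f"pics/{c}0.png",bot.snapshot(c)[:,:,::-1])
    print(c,bot.calibration(c))
for t in("stop","plate","tag_green","shelf","carton","psu","jar","tape"):
    r={c:bot.place_of(c,t) for c in("scene","top")}
    for c in r: print(t,c,[(np.round(o["uv"],1),round(o["score"],2)) for o in r[c][:2]])
    if all(r.values()): print(*tri(("scene",r["scene"][0]["uv"]),("top",r["top"][0]["uv"])))
print(bot.read_state())
E
```

```text
pics
scene {'fx': 525.3648928713627, 'fy': 525.3648928713627, 'cx': 310.5776324688941, 'cy': 240.10590464256316, 'position': array([ 1.2664, -0.1571,  0.6614]), 'rotation': array([-2.2105, -0.0062,  1.2008])}
top {'fx': 451.25786239114825, 'fy': 451.25786239114825, 'cx': 320.56244563136994, 'cy': 235.05038134646026, 'position': array([0.3564, 0.1307, 0.8676]), 'rotation': array([-2.9441, -0.026 , -1.5434])}
stop scene [(array([224.6, 296.4]), 0.89)]
stop top [(array([407.1, 206.1]), 0.91)]Traceback (most recent call last):
  File "<stdin>", line 9, in <module>
  File "h.py", line 10, in tri
    (p,d),(q,e)=ray(*a),ray(*b);s=np.linalg.lstsq(np.c_[d,-e],q-p,rcond=None)[0];A=p+s[0]*d;B=q+s[1]*e;return (A+B)/2,np.linalg.norm(A-B)
                                  ~~~~~~~~~~~~~~~^^^^^^^^^^^^^^^^^^^^^^^^^^^^
    raise LinAlgError('Incompatible dimensions')
numpy.linalg.LinAlgError: Incompatible dimensions
```

Rotation is roll/pitch/yaw.

```bash
sed -i 's/np.array(c\["rotation"\])/RM(c["rotation"])/' h.py; sed -i '2a from scipy.spatial.transform import Rotation\ndef RM(r): return Rotation.from_euler("xyz",r).as_matrix()' h.py
python3 - <<'E'
from h import *
np.set_printoptions(precision=4,suppress=True)
for t in("stop","plate","tag_green","shelf","carton","psu","jar","tape"):
    r={c:bot.place_of(c,t) for c in("scene","top")}
    for c in r: print(t,c,[(np.round(o["uv"],1),round(o["score"],2)) for o in r[c][:2]])
    if all(r.values()): print(*tri(("scene",r["scene"][0]["uv"]),("top",r["top"][0]["uv"])))
print(bot.read_state())
E
```

```text
stop scene [(array([224.6, 296.4]), 0.89)]
stop top [(array([407.1, 206.1]), 0.91)]
[ 0.5851 -0.0496  0.037 ] 0.0012174983595716492
plate scene [(array([216.4, 263.6]), 0.69), (array([301.5, 303.5]), 0.51)]
plate top [(array([407.8, 239. ]), 0.98)]
[ 0.5169 -0.046   0.0575] 0.0007897745191633396
tag_green scene [(array([299.6, 305.9]), 0.56)]
tag_green top []
shelf scene [(array([220.6, 277.9]), 0.64)]
shelf top [(array([398.2, 251.6]), 0.88)]
[ 0.5011 -0.0385  0.0082] 0.0006684524709269732
carton scene [(array([126.5, 261.6]), 0.6)]
carton top [(array([490.1, 306.2]), 0.69)]
[ 0.4017 -0.2034  0.0211] 0.008581052697230638
psu scene [(array([284.8, 234.1]), 0.85), (array([300.4, 304.8]), 0.44)]
psu top [(array([319.6, 285.8]), 0.92)]
[0.4296 0.1135 0.0232] 0.002048025621159147
jar scene [(array([214.1, 248.2]), 0.57)]
jar top [(array([392.5, 295.9]), 0.79)]
[ 0.4145 -0.0283  0.014 ] 0.005318584609778366
tape scene [(array([408.9, 276.3]), 0.57), (array([127., 259.]), 0.45)]
tape top [(array([229.4, 189.3]), 0.93)]
[0.6179 0.299  0.0025] 0.005349449996776473
{'time': 1.0, 'q': array([ 1.0179,  0.2204,  1.5265,  0.    ,  1.3947, -0.1261]), 'dq': array([-0.0011,  0.0005, -0.0002, -0.0009,  0.0008,  0.0008]), 'tau': array([ -0.0012, -49.6864, -38.9733,  -0.0004,   0.0009,   0.    ]), 'eef_pos': array([0.2587, 0.5689, 0.2423]), 'tcp_rot': array([1.5355, 1.5708, 2.6794]), 'wrist_force': array([-0.28  , -0.4619,  0.0979]), 'wrist_torque': array([-0.0092, -0.0016,  0.0039]), 'grip_width': 0.08518319660712712}
```

View pics/scene0.png

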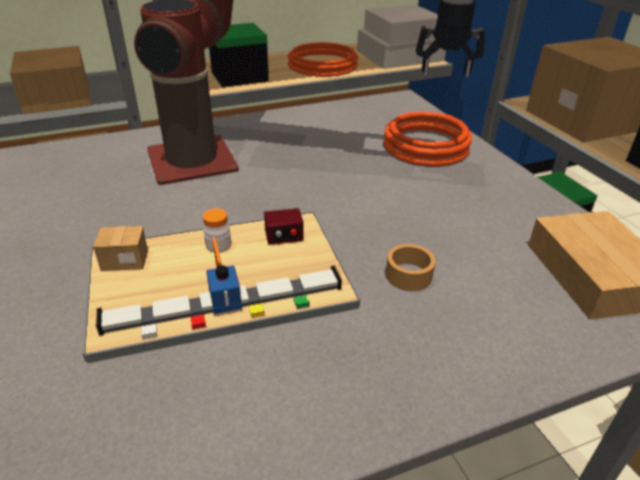

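View pics/top0.png

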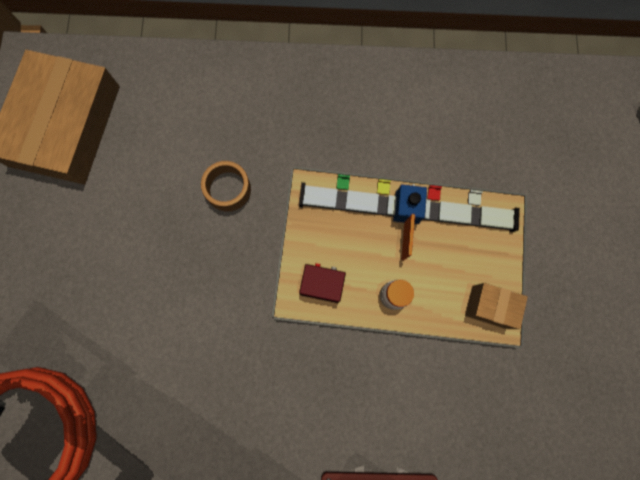

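The scene picture shows the green tag at (301,301) and the stop at (224,290). In the top picture they are at (343,183) and (410,203). Green is the tag nearest the +y end, so I push towards +y and pass the yellow notch on the way. Next I work out the geometry.

```bash
cat > tags.py <<'E'
from h import *
np.set_printoptions(precision=4,suppress=True)
def blob(cam,col,img):
    h=cv2.cvtColor(img,cv2.COLOR_RGB2HSV).astype(int);H,S,V=h[...,0],h[...,1],h[...,2]
    m={"green":(H>50)&(H<80)&(S>150),"yellow":(H>24)&(H<34)&(S>190)&(V>120),"blue":(H>100)&(H<125)&(S>150)}[col]
    roi=np.zeros_like(m)
    if cam=="top": roi[165:240,290:525]=1
    else: roi[240:345,90:350]=1
    n,l,s,c=cv2.connectedComponentsWithStats((m&roi).astype(np.uint8));i=1+np.argmax(s[1:,4]);return c[i],s[i]
E
python3 - <<'E'
from tags import *
I={c:bot.snapshot(c) for c in("scene","top")}
for col in("green","yellow","blue"):
    b={c:blob(c,col,I[c]) for c in I}
    print(col,b["scene"],b["top"],*tri(("scene",b["scene"][0]),("top",b["top"][0])),[atz(c,b[c][0],.031) for c in b])
# rail end caps in top, tags pixels
for n,uv in dict(capP=(302,194),capM=(517,218),red=(434,192),white=(475,197),knob=(414,199)).items(): print(n,atz("top",uv,{"capP":.04,"capM":.04,"knob":.098}.get(n,.032)))
# shelf corners
for uv in((294,171),(526,192),(522,345),(276,320)): print("corner",atz("top",uv,.018 if uv[1]<200 else .009))
R=RM(bot.read_state()["tcp_rot"]);print(R)
E
```

```text
green (array([300.883 , 301.3511]), array([295, 297,  13,  10,  94], dtype=int32)) (array([343.8148, 177.8519]), array([339, 176,   9,   5,  27], dtype=int32)) [0.639  0.072  0.0319] 0.0008690337046413551 [array([0.6381, 0.0727, 0.031 ]), array([0.6391, 0.0715, 0.031 ])]Traceback (most recent call last):
  File "<stdin>", line 4, in <module>
  File "tags.py", line 9, in blob
    n,l,s,c=cv2.connectedComponentsWithStats((m&roi).astype(np.uint8));i=1+np.argmax(s[1:,4]);return c[i],s[i]
                                                                           ~~~~~~~~~^^^^^^^^^
    return _wrapfunc(a, 'argmax', axis=axis, out=out, **kwds)
    return bound(*args, **kwds)
ValueError: attempt to get argmax of an empty sequence
```

```bash
python3 - <<'E'
from tags import *
I={c:bot.snapshot(c) for c in("scene","top")}
for c in I:
    x0,y0,x1,y1=(290,165,530,245) if c=="top" else (85,255,355,350)
    I[c]=I[c][y0:y1,x0:x1]
    I[c]=cv2.resize(I[c],(795,int(795/(x1-x0)*(y1-y0))),interpolation=cv2.INTER_CUBIC)
cv2.imwrite("pics/z.png",np.vstack([I["top"],I["scene"]])[:,:,::-1]); print(I["top"].shape)
for n,uv in dict(capP=(302,194),capM=(517,218),green=(343,182),yellow=(384,187),red=(434,192),white=(475,197),knob=(414,199)).items(): print(n,atz("top",uv,{"capP":.04,"capM":.04,"knob":.098}.get(n,.032)))
for uv in((98,320),(339,277)): print("capS",atz("scene",uv,.04))
for n,uv in dict(w=(149,330),r=(198,321),y=(257,310),g=(301,301)).items(): print(n,atz("scene",uv,.03))
for uv in((294,171),(526,192),(522,345),(276,320)): print("corner",atz("top",uv,.018 if uv[1]<200 else .009))
R=RM(bot.read_state()["tcp_rot"]);print(R)
E
```

```text
(265, 795, 3)
capP [0.601  0.1512 0.04  ]
capM [ 0.5679 -0.26    0.04  ]
green [0.6303 0.073  0.032 ]
yellow [ 0.6231 -0.0067  0.032 ]
red [ 0.6164 -0.104   0.032 ]
white [ 0.6091 -0.1838  0.032 ]
knob [ 0.5816 -0.0494  0.098 ]
capS [ 0.5704 -0.2568  0.04  ]
capS [0.6118 0.1562 0.04  ]
w [ 0.6125 -0.1822  0.03  ]
r [ 0.6207 -0.1035  0.03  ]
y [ 0.6306 -0.0043  0.03  ]
g [0.6364 0.0736 0.03  ]
corner [0.6541 0.1692 0.018 ]
corner [ 0.6272 -0.2915  0.018 ]
corner [ 0.3312 -0.2697  0.009 ]
corner [0.3645 0.1918 0.009 ]
[[-0.     -0.9103  0.414 ]
 [-0.0001  0.414   0.9103]
 [-1.      0.     -0.0001]]
```

View pics/z.png

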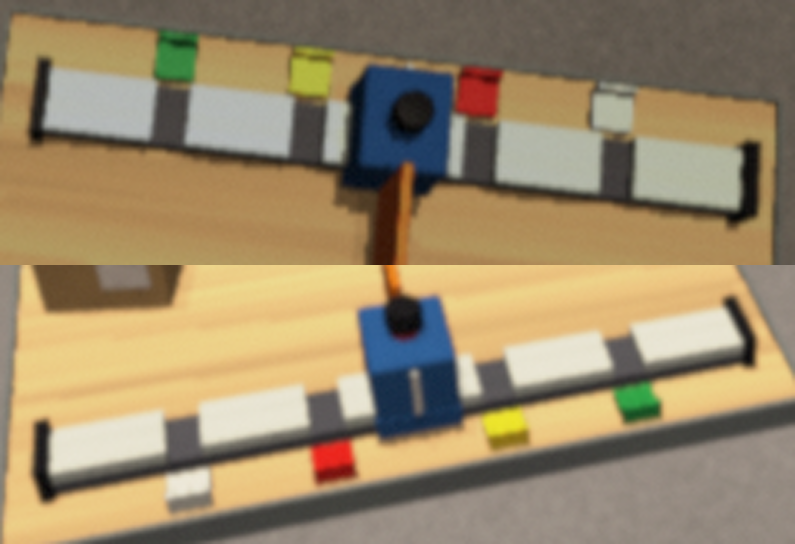

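The rail points about 4.9° from world +y, and the notch is about 126 mm ahead of the stop. I'll shut the fingers and turn the tool so its y lies along the rail, which means roll +70°. Then I'll travel high to a place behind the stop's -y face.

```bash
python3 -m inch '[{"roll":1,"grip":0},{"roll":1,"grip":0},{"roll":1,"grip":0},{"roll":1,"grip":0},{"roll":1,"grip":0},{"roll":1,"grip":0},{"roll":1,"grip":0},{"roll":1,"grip":0},{"roll":1,"grip":0},{"roll":1,"grip":0},{"roll":1,"grip":0},{"roll":1,"grip":0},{"roll":1,"grip":0},{"roll":1,"grip":0}]'; python3 -c "
from h import *
s=bot.read_state();R=RM(s['tcp_rot']);print(R.round(3),s['q'],s['grip_width'])
print(R.T@(np.array([.579,-.119,.242])-s['eef_pos'])/.03)"
```

```text
[[-0.    -0.91   0.414]
 [-0.     0.414  0.91 ]
 [-1.     0.    -0.   ]] [ 1.01785760e+00  2.20434373e-01  1.52653995e+00 -8.82711249e-06
  1.39469975e+00 -1.26081848e-01] 0.08536451912095454
[ 9.88770961e-03 -1.92107389e+01 -1.64527260e+01]invalid input
```

```bash
python3 -m inch '[{"x":0,"y":0,"z":0,"roll":1,"grip":0},{"x":0,"y":0,"z":0,"roll":1,"grip":0},{"x":0,"y":0,"z":0,"roll":1,"grip":0},{"x":0,"y":0,"z":0,"roll":1,"grip":0},{"x":0,"y":0,"z":0,"roll":1,"grip":0},{"x":0,"y":0,"z":0,"roll":1,"grip":0},{"x":0,"y":0,"z":0,"roll":1,"grip":0},{"x":0,"y":0,"z":0,"roll":1,"grip":0},{"x":0,"y":0,"z":0,"roll":1,"grip":0},{"x":0,"y":0,"z":0,"roll":1,"grip":0},{"x":0,"y":0,"z":0,"roll":1,"grip":0},{"x":0,"y":0,"z":0,"roll":1,"grip":0},{"x":0,"y":0,"z":0,"roll":1,"grip":0},{"x":0,"y":0,"z":0,"roll":1,"grip":0}]'; cat > st.py <<'E'
from h import *
import sys
np.set_printoptions(precision=4,suppress=True)
s=bot.read_state();R=RM(s['tcp_rot']);t=np.array([float(a) for a in sys.argv[1:4]])
a=np.degrees(np.arctan2(R[1,1],R[0,1]))
print("t",s['time'],"p",s['eef_pos'],"tool y angle",a,"F",s['wrist_force'],"w",s['grip_width'],"q6",s['q'][5])
print("units to go",R.T@(t-s['eef_pos'])/.03,"roll units",(a-85.1)/5)
E
python3 st.py .579 -.119 .242
```

```text
time: 2.6
eef_pos: [0.2587, 0.5689, 0.2423]
tcp_rot: [-1.936, 1.571, -2.063]
wrist_force: [-0.3, -0.1, -0.0]
grip_width: 0.0003
t 2.6 p [0.2587 0.5689 0.2423] tool y angle 82.70729516595773 F [-0.2954 -0.1078 -0.0322] w 0.00030590260174526005 q6 1.1451811729968167
units to go [  0.0097 -21.3903  13.5003] roll units -0.4785409668084526
```

```bash
python3 -m inch '[{"x":0,"y":-1,"z":0.63,"roll":-0.48,"grip":0},{"x":0,"y":-1,"z":0.63,"roll":0,"grip":0},{"x":0,"y":-1,"z":0.63,"roll":0,"grip":0},{"x":0,"y":-1,"z":0.63,"roll":0,"grip":0},{"x":0,"y":-1,"z":0.63,"roll":0,"grip":0},{"x":0,"y":-1,"z":0.63,"roll":0,"grip":0},{"x":0,"y":-1,"z":0.63,"roll":0,"grip":0},{"x":0,"y":-1,"z":0.63,"roll":0,"grip":0},{"x":0,"y":-1,"z":0.63,"roll":0,"grip":0},{"x":0,"y":-1,"z":0.63,"roll":0,"grip":0},{"x":0,"y":-1,"z":0.63,"roll":0,"grip":0},{"x":0,"y":-1,"z":0.63,"roll":0,"grip":0},{"x":0,"y":-1,"z":0.63,"roll":0,"grip":0},{"x":0,"y":-1,"z":0.63,"roll":0,"grip":0},{"x":0,"y":-1,"z":0.63,"roll":0,"grip":0},{"x":0,"y":-1,"z":0.63,"roll":0,"grip":0},{"x":0,"y":-1,"z":0.63,"roll":0,"grip":0},{"x":0,"y":-1,"z":0.63,"roll":0,"grip":0}]'; python3 st.py .579 -.119 .242
```

```text
time: 4.4
eef_pos: [0.5598, -0.0168, 0.2445]
tcp_rot: [0.52, 1.562, 0.441]
wrist_force: [0.2, 0.2, 0.7]
grip_width: -0.0001
t 4.4 p [ 0.5598 -0.0168  0.2445] tool y angle 85.47569897232033 F [0.1867 0.1972 0.7189] w -0.000137995512085079 q6 -0.0959140010023562
units to go [ 0.077  -3.3444  0.9059] roll units 0.07513979446406722
```

```bash
python3 -m inch '[{"x":0,"y":-0.85,"z":0.23,"roll":0,"grip":0},{"x":0,"y":-0.85,"z":0.23,"roll":0,"grip":0},{"x":0,"y":-0.85,"z":0.23,"roll":0,"grip":0},{"x":0,"y":-0.8,"z":0.22,"roll":0,"grip":0},{"x":0.8,"y":0,"z":0,"roll":0,"grip":0},{"x":0.8,"y":0,"z":0,"roll":0,"grip":0},{"x":0.8,"y":0,"z":0,"roll":0,"grip":0},{"x":0.8,"y":0,"z":0,"roll":0,"grip":0},{"x":0.8,"y":0,"z":0,"roll":0,"grip":0},{"x":0.8,"y":0,"z":0,"roll":0,"grip":0},{"x":0,"y":0,"z":0,"roll":0,"grip":0},{"x":0,"y":0,"z":0,"roll":0,"grip":0}]'; python3 st.py .580 -.1075 .062;python3 -c "
from h import *
a=bot.snapshot('scene')[180:350,60:360]; cv2.imwrite('pics/a.png',cv2.resize(a,None,fx=2.6,fy=2.6)[:,:,::-1])"
```

```text
time: 5.6
eef_pos: [0.5846, -0.1312, 0.0982]
tcp_rot: [0.115, 1.556, 0.028]
wrist_force: [0.8, -0.7, 0.5]
grip_width: -0.0001
t 5.6 p [ 0.5846 -0.1312  0.0982] tool y angle 84.99730300294374 F [ 0.8263 -0.6823  0.5182] w -8.82878589100269e-05 q6 -0.27062318581889
units to go [ 1.205   0.7725 -0.2386] roll units -0.020539399411251224
```

View pics/a.png

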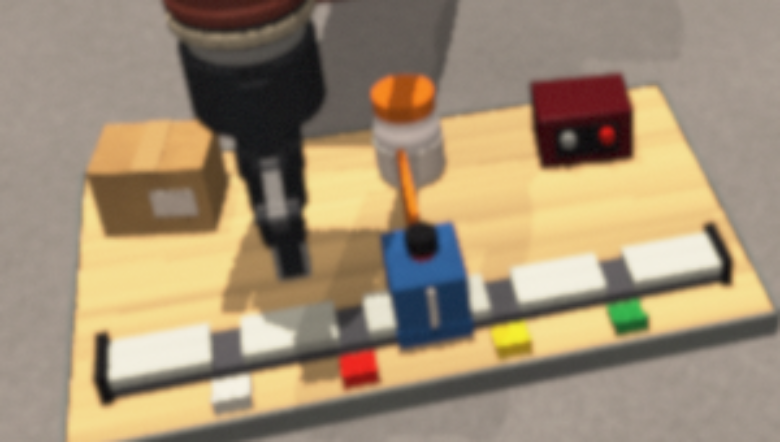

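The picture shows the hand left of the stop and clear of the carton, with the red band visible under the knob. I'll lower it and then approach slowly.

```bash
python3 -m inch '[{"x":0.5,"y":0,"z":-0.12,"roll":0,"grip":0},{"x":0.5,"y":0,"z":-0.12,"roll":0,"grip":0},{"x":0.3,"y":0,"z":0,"roll":0,"grip":0},{"x":0,"y":0.3,"z":0,"roll":0,"grip":0},{"x":0,"y":0.3,"z":0,"roll":0,"grip":0},{"x":0,"y":0.2,"z":0,"roll":0,"grip":0},{"x":0,"y":0.1,"z":0,"roll":0,"grip":0}]'; python3 st.py .5807 -.0916 .062
```

```text
time: 6.35
eef_pos: [0.5822, -0.1022, 0.0599]
tcp_rot: [0.011, 1.551, -0.077]
wrist_force: [-0.5, 0.1, -0.2]
grip_width: 0.0001
t 6.35 p [ 0.5822 -0.1022  0.0599] tool y angle 84.98061936920263 F [-0.5479  0.0854 -0.229 ] w 6.043061382058064e-05 q6 -0.22474706960521204
units to go [-0.0721  0.346  -0.08  ] roll units -0.02387612615947319
```

```bash
python3 -m inch '[{"x":-0.05,"y":0.1,"z":-0.05,"roll":0,"grip":0},{"x":0,"y":0.1,"z":0,"roll":0,"grip":0},{"x":0,"y":0.1,"z":0,"roll":0,"grip":0},{"x":0,"y":0.1,"z":0,"roll":0,"grip":0},{"x":0,"y":0.08,"z":0,"roll":0,"grip":0},{"x":0,"y":0.08,"z":0,"roll":0,"grip":0},{"x":0,"y":0.08,"z":0,"roll":0,"grip":0},{"x":0,"y":0.08,"z":0,"roll":0,"grip":0},{"x":0,"y":0.08,"z":0,"roll":0,"grip":0}]'; python3 st.py .5936 .0405 .062
```

```text
time: 7.25
eef_pos: [0.5839, -0.0773, 0.0631]
tcp_rot: [-0.103, 1.548, -0.19]
wrist_force: [-0.9, -1.4, 0.5]
grip_width: 0.0001
t 7.25 p [ 0.5839 -0.0773  0.0631] tool y angle 85.01454071606072 F [-0.8745 -1.446   0.4638] w 0.00010874060274770597 q6 -0.18043077667351984
units to go [ 0.0256  3.9388 -0.018 ] roll units -0.017091856787854454
```

```bash
python3 -m inch '[{"x":0,"y":0.12,"z":0,"roll":0,"grip":0},{"x":0,"y":0.12,"z":0,"roll":0,"grip":0},{"x":0,"y":0.12,"z":0,"roll":0,"grip":0},{"x":0,"y":0.12,"z":0,"roll":0,"grip":0},{"x":0,"y":0.12,"z":0,"roll":0,"grip":0},{"x":0,"y":0.12,"z":0,"roll":0,"grip":0},{"x":0,"y":0.12,"z":0,"roll":0,"grip":0},{"x":0,"y":0.12,"z":0,"roll":0,"grip":0},{"x":0,"y":0.12,"z":0,"roll":0,"grip":0},{"x":0,"y":0.12,"z":0,"roll":0,"grip":0},{"x":0,"y":0.12,"z":0,"roll":0,"grip":0},{"x":0,"y":0.12,"z":0,"roll":0,"grip":0},{"x":0,"y":0.12,"z":0,"roll":0,"grip":0},{"x":0,"y":0.12,"z":0,"roll":0,"grip":0}]'; python3 st.py .5936 .0405 .062
```

```text
time: 8.65
eef_pos: [0.5884, -0.0243, 0.063]
tcp_rot: [-0.228, 1.548, -0.315]
wrist_force: [-0.5, -2.1, -0.5]
grip_width: -0.0
t 8.65 p [ 0.5884 -0.0243  0.063 ] tool y angle 85.02546096167782 F [-0.5283 -2.0783 -0.5216] w -2.0788689623068328e-05 q6 -0.08466614819049392
units to go [ 0.0204  2.1673 -0.0166] roll units -0.014907807664434359
```

```bash
python3 -m inch '[{"x":0,"y":0.12,"z":0,"roll":0,"grip":0},{"x":0,"y":0.12,"z":0,"roll":0,"grip":0},{"x":0,"y":0.12,"z":0,"roll":0,"grip":0},{"x":0,"y":0.12,"z":0,"roll":0,"grip":0},{"x":0,"y":0.12,"z":0,"roll":0,"grip":0},{"x":0,"y":0.12,"z":0,"roll":0,"grip":0},{"x":0,"y":0.12,"z":0,"roll":0,"grip":0},{"x":0,"y":0.12,"z":0,"roll":0,"grip":0},{"x":0,"y":0.12,"z":0,"roll":0,"grip":0},{"x":0,"y":0.1,"z":0,"roll":0,"grip":0},{"x":0,"y":0.06,"z":0,"roll":0,"grip":0},{"x":0,"y":0,"z":0,"roll":0,"grip":0}]'; python3 st.py .5936 .0405 .062;python3 -c "
from h import *
a=bot.snapshot('scene')[200:340,150:360]; b=bot.snapshot('top')[160:250,280:460]
c=lambda a:cv2.resize(a,(420,int(420/a.shape[1]*a.shape[0])),interpolation=cv2.INTER_CUBIC)
cv2.imwrite('pics/b.png',np.vstack([c(a),c(b)])[:,:,::-1])
p={c:bot.place_of(c,'stop') for c in('scene','top')}
print(p,[atz(c,p[c][0]['uv'],.038) for c in p if p[c]])"
```

```text
time: 9.85
eef_pos: [0.5921, 0.0174, 0.063]
tcp_rot: [-0.184, 1.548, -0.27]
wrist_force: [0.2, -1.6, -0.0]
grip_width: -0.0002
t 9.85 p [0.5921 0.0174 0.063 ] tool y angle 85.07208328505996 F [ 0.1594 -1.6055 -0.0178] w -0.00021429447292709036 q6 -0.013286652850976303
units to go [ 0.0281  0.7702 -0.0171] roll units -0.005583342988006734
{'scene': [{'uv': [279.8, 284.0], 'score': 0.75}], 'top': [{'uv': [352.6, 198.1], 'score': 0.85}, {'uv': [321.0, 283.6], 'score': 0.69}]} [array([0.58965053, 0.05057823, 0.038     ]), array([0.59689337, 0.05447408, 0.038     ])]
```

View pics/b.png

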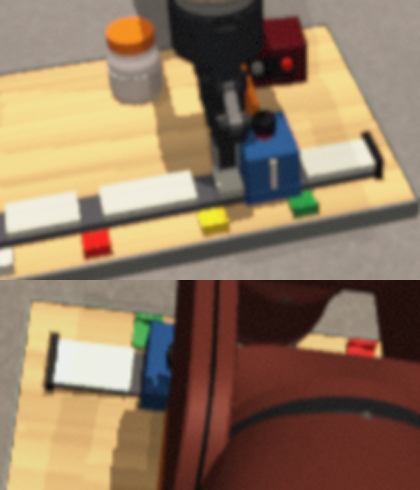

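The stop is about 23 mm short of the notch, the red band shows, and the goods haven't moved. From here I take small steps and watch the force.

```bash
python3 -m inch '[{"x":0,"y":0.1,"z":0,"roll":0,"grip":0},{"x":0,"y":0.1,"z":0,"roll":0,"grip":0},{"x":0,"y":0.1,"z":0,"roll":0,"grip":0},{"x":0,"y":0.1,"z":0,"roll":0,"grip":0},{"x":0,"y":0.06,"z":0,"roll":0,"grip":0}]'; python3 st.py .5936 .0405 .062;python3 -m inch '[{"x":0,"y":0.05,"z":0,"roll":0,"grip":0}]';python3 -m inch '[{"x":0,"y":0.05,"z":0,"roll":0,"grip":0}]'
```

```text
time: 10.55
eef_pos: [0.5932, 0.031, 0.0628]
tcp_rot: [-0.227, 1.548, -0.315]
wrist_force: [0.2, -1.7, 0.5]
grip_width: -0.0001
t 10.55 p [0.5932 0.031  0.0628] tool y angle 85.00490706915855 F [ 0.2115 -1.6518  0.5027] w -0.00010629218844337994 q6 0.012622819379558734
units to go [ 0.026   0.3185 -0.0145] roll units -0.019018586168289175
time: 10.65
eef_pos: [0.5933, 0.0328, 0.0628]
tcp_rot: [-0.22, 1.548, -0.307]
wrist_force: [-0.6, -1.7, 1.5]
grip_width: 0.0
time: 10.75
eef_pos: [0.5935, 0.0347, 0.0628]
tcp_rot: [-0.206, 1.548, -0.293]
wrist_force: [0.2, -0.9, 0.8]
grip_width: -0.0
```

```bash
python3 -m inch '[{"x":0,"y":0.04,"z":0,"roll":0,"grip":0}]';python3 -c "
from h import *
a=bot.snapshot('scene')[245:320,230:330]
cv2.imwrite('pics/c.png',cv2.resize(a,None,fx=5,fy=5,interpolation=cv2.INTER_CUBIC)[:,:,::-1])
print(bot.read_state()['wrist_force'],bot.read_state()['eef_pos'])"
```

```text
time: 10.85
eef_pos: [0.5936, 0.0364, 0.0628]
tcp_rot: [-0.185, 1.548, -0.272]
wrist_force: [0.8, 0.1, 0.6]
grip_width: 0.0003
[ 0.56698447 -0.25393953 -0.08709388] [0.59360717 0.03652077 0.06273982]
```

View pics/c.png

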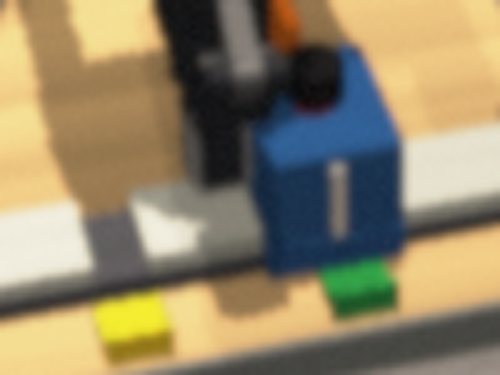

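```bash
python3 -c "
from h import *
u=np.array([.085,.996,0]);x=np.array([.996,-.085,0]);z=np.array([0,0,1])
g=np.array([.6375,.0730,0])
print('tag centre',proj('scene',g+.028*z), 'seen ~(302,301.5)')
n=g-.037*x
for d in(-.006,-.003,0): print(d,[proj('scene',n+d*u+.03*x+h*z).round(1) for h in(.043,.07)], 'seen (297.6,293),(297.4,278)')
"
python3 -m inch '[{"x":0,"y":0.04,"z":0,"roll":0,"grip":0}]'; python3 -m inch '[{"x":0,"y":0.04,"z":0,"roll":0,"grip":0}]'
```

```text
tag centre [300.91639589 302.33353298] seen ~(302,301.5)
-0.006 [array([296.5, 294. ]), array([296.3, 282.2])] seen (297.6,293),(297.4,278)
-0.003 [array([298.1, 293.6]), array([298. , 281.9])] seen (297.6,293),(297.4,278)
0 [array([299.8, 293.3]), array([299.7, 281.6])] seen (297.6,293),(297.4,278)
time: 11.0
eef_pos: [0.5936, 0.0379, 0.0626]
tcp_rot: [-0.175, 1.548, -0.262]
wrist_force: [-0.1, -0.2, 0.4]
grip_width: -0.0
time: 11.1
eef_pos: [0.5937, 0.0394, 0.0626]
tcp_rot: [-0.166, 1.548, -0.253]
wrist_force: [-0.3, 1.1, 0.5]
grip_width: 0.0
```

```bash
python3 -m inch '[{"x":0,"y":-0.4,"z":0,"roll":0,"grip":0},{"x":0,"y":-0.6,"z":0,"roll":0,"grip":0},{"x":0,"y":-0.6,"z":0,"roll":0,"grip":0},{"x":-0.8,"y":0,"z":0,"roll":0,"grip":0},{"x":-0.8,"y":0,"z":0,"roll":0,"grip":0},{"x":-0.8,"y":0,"z":0,"roll":0,"grip":0},{"x":-0.8,"y":0,"z":0,"roll":0,"grip":0},{"x":0,"y":0,"z":0,"roll":0,"grip":0}]';python3 -c "
from h import *
a=bot.snapshot('scene')[245:320,230:330]
cv2.imwrite('pics/d.png',cv2.resize(a,None,fx=5,fy=5,interpolation=cv2.INTER_CUBIC)[:,:,::-1])
print(bot.read_state()['wrist_force'])"
```

```text
time: 11.9
eef_pos: [0.5852, -0.0153, 0.1602]
tcp_rot: [-0.267, 1.552, -0.355]
wrist_force: [1.0, 0.1, 0.1]
grip_width: 0.0002
[ 0.26174987 -0.12442694  0.01113136]
```

View pics/d.png

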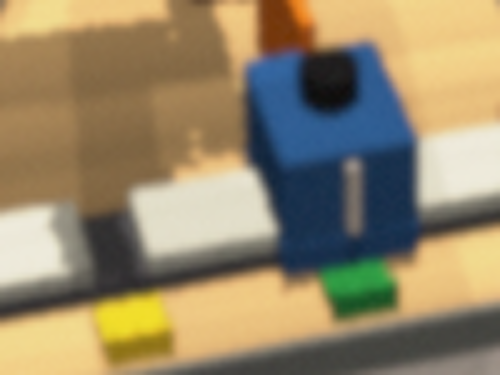

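The red band is hidden, and the mark sits at column 300.4 against 299.8 expected at the notch. The hand is clear. I'll do one last check of the bystanders and then hand in.

```bash
python3 -c "
from h import *
s=bot.snapshot('scene'); o=cv2.imread('pics/scene0.png')[:,:,::-1]
for t,(a,b,c,d) in dict(carton=(225,272,92,150),psu=(208,245,262,306),jar=(208,233,200,232),tape=(242,292,383,440)).items():
  print(t,round(float(np.abs(s[a:b,c:d].astype(int)-o[a:b,c:d]).mean()),1),[np.round(r['uv'],1) for r in bot.place_of('scene',t)[:1]])
print(bot.hand_in())"
```

```text
carton 4.8 [array([126. , 259.1])]
psu 15.6 [array([282.9, 237.2])]
jar 20.8 []
tape 4.4 [array([408.9, 276. ])]
the job is handed in; nothing more can be done
None
```

I pushed the blue stop with shut fingers over the yellow notch and into the green one, backed the hand off and up, and handed in at about 12 s. `hand_in` gave no verdict.

- **Stop and pin:** In the last picture the red band is hidden, and the stop's front mark is at column 300.4 against 299.8 expected, about 1 mm along the rail. The push force fell to about zero as the pin drew the stop in.
- **Forces:** Every wrist force I read while pushing was about 2 N or less. I only read it at the end of each call, so I did not see the peak while leaving the yellow notch.
- **Hand:** It is clear, with the TCP (tool point) at z = 0.16 m and no contact force.
- **Carton and tape:** Both were found within 3 pixels of where they stood.
- **Psu and jar:** These checks were not clean. The psu was found within 4 pixels, but the last check did not find the jar. Both image patches differ from the start, most likely from the arm's shadow or from the arm blocking the view. The jar looked in place in the mid-push picture, and no planned path came near either one.

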